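# Draw the specimen tray forward with the pull hook

### The arm

A 6-joint arm with a two-finger parallel gripper is mounted at the origin on the work surface. World frame = base frame: x ahead of the robot, y to its left, z up, the work surface at z = 0. Lengths are in m, angles in rad, forces in N, time in s.
With the tool pointing down it reaches from about 0.25 to 0.775 m from the base axis. Payload 4 kg.
Tool frame: the origin (TCP) lies between the finger pads; the fingertips stand 25 mm ahead of it and the grasp point (between the pads) lies 6 mm ahead of it; z points along the fingers, y is the line along which they close (so a half turn about z gives the same grasp; the last joint's range is limited). The gripper opens to 94 mm and grips with 3 to 60 N. Pads are 16 mm wide; open, the fingers measure 119 mm over their backs; the gripper's body (75 mm by 177 mm) begins 78 mm behind the grasp point.
Start: joints at [-1.328, 0.087, 1.371, -0, 1.684, -0.103], TCP at [0.186, -0.517, 0.202] pointing down, gripper open.
Joint ranges: [-3.1, 3.1], [-0.76, 2.03], [0.27, 2.55], [-1.08, 4.22], [0.17, 2.65], [-2.57, 2.57]. Speed limits (rad/s): [2.79, 2.79, 3.14, 3.14, 3.14, 3.14].

### API

Orientations are given as [roll, pitch, yaw] about the fixed x, y, z axes, in that order (R = Rz(yaw) Ry(pitch) Rx(roll)).
In Python, from station import * gives the robot as it stands.
- The arm moves only by the tool jog_arm, never from a script. Its argument "motion" is a list that holds one entry, the list of rows, each a list of 7 numbers: the gripper's target within -1 to 1 (shut at 1, half-way at 0, fully open at -1), then the shift along the tool's x, y, z in m, then the turn, a rotation vector about the tool's x, y, z in degrees. A call has 1 to 8 rows; each row is the pose to reach, as a shift and turn from the pose commanded when the call began, along the tool's axes at that moment; what a row does not reach only later rows make up. A row lasts 1/10 s, in which the tool goes at most 50 mm and 8.59 degrees, less where a joint would pass 70% of its speed; a pose out of reach is approached as far as the arm can. A call with a gripper value outside its range is refused whole. The fingers move at their own pace and stop on an object; "force" is the grip in N (left out, the last holds). Time passes only in rows, so rows that repeat a pose let the fingers close. It gives the time, the measured TCP pose, the force, the opening and the grip force at its end, in the units of the state.
- get_state(): the state, without advancing time (a new reading comes with each control period).
- capture(name): name is "scene" or "top" or "wrist"; returns the picture (400x640x3 uint8, red, green, blue); there is no depth.
- camera_params(name): a dict with "mtx" (3x3 intrinsics, pixels), "R" (3x3) and "t" (3): a world point X has camera coordinates R X + t; the wrist camera has in their place "hand_eye" (4x4, takes a point from camera to tool coordinates, whose origin is the TCP and whose axes are the flange's). Camera axes: x right, y down, z forward; pixel columns grow to the right and rows downward; lengths in m; the calibration is good to about 2 mm. A picture is of the moment at which its call begins: read the wrist's pose just before it. camera_params takes no time and is no camera call.
- hand_in(): hands the job in; it is judged then, once.
The state is a dict: "time": time; "qpos": joint angles; "dq": joint speeds; "tau": joint torques, N m; "ee_pos": TCP position; "orientation": TCP orientation; "force": force on the tool from outside, world axes, zero at the start; "torque": the same for the moment, N m; "grip_width": finger opening in m; "gripper_force": force on a finger pad.
Only numpy, scipy, OpenCV 4.12 (cv2) and the standard library are available. Lean on these libraries where they do the work, as an engineer would, in place of code of your own. Each camera call takes 0.05 s, during which the arm holds its last target. There are 200 camera calls.

### The job

Pick up the pull hook, hook its blade over the front wall of the white specimen tray deep in the wire shelf, and gently draw the tray forward, without lifting it, until its whole front is pressed square and fully home against the stop bar clamped across the front of the deck; touch the tray only with the hook, never load it or the bar with more than 20 N, and keep the specimen jar in it standing. Then unhook without pushing the tray back, lay the hook down flat on the bench as you found it and let go; leave the other things where they stand.

Things in the scene. Friction and masses are not known exactly. Their poses are not given: they have to be found in the camera images.
- hook: Pull hook, 0.14 kg. Wooden grip block 60 x 22 x 48 mm (x,y,z), origin at the centre of its underside; an 8 mm steel rod runs along +x at 34 mm height (underside 30) to a flat steel blade 24 wide (y), 6 thick, centred at x = 135, reaching from the rod down to z = 0. It starts on the bench, z up, resting on block and blade edge. Grip the block across its 22 mm.
- hook_tip (a point): Middle of the blade's lower edge: 135, 0, 0 mm in the hook's frame.
- shelf: Fixed low wire shelf, open to the front (-x). Origin on the bench, mid-width, 12 mm behind the deck's front edge; +x runs into the shelf. Deck top z = 10 mm, x = -12 to 322, 190 wide. Side guides 32 high, inner faces y = +-78, from x = 102 back. Wire roof x = 81 to 316, z = 148 to 159, on 10 mm posts at x = 85 and 312, y = +-88.5. The deck in front of the roof is open above.
- stop: Fixed stop at the front of the deck; origin and axes as the shelf's. Two dark side brackets carry a rigid aluminium bar across the deck (12 mm thick in x, 14 high, top at z = 25). The bar is clamped tight with its tray-side face anywhere from x = 2 to 27 mm, square to the shelf: where is NOT measured, and the stop's pose does not show it. Feel for it: the pull rises steeply once the tray meets it.
- tray: White loose tray 170 x 130 x 42 mm on the deck. Origin: lower edge of the front wall's outer face, mid-width; +x into the tray. Front wall 6 thick, floor 5. Behind the wall an empty compartment for the blade, x = 6 to 52, 120 wide; then a cross wall, the specimen jar, a fixed wooden box. Starts 88 to 115 mm behind the shelf's origin, slightly askew. 0.3 to 0.65 kg; drag unknown, a few N.
- specimen: Small amber specimen jar with black lid, 52 mm across, 75 mm high, standing loose in the tray behind the cross wall; origin at the centre of its underside.
- jar: Bystander: green glass jar with black lid, 72 mm across, 100 mm high; origin at the centre of its underside. It and the hook lie on either side of the shelf's front, swapped at random.
- cylinder: Bystander: clear measuring cylinder 153 mm high, foot 64 mm across; origin at the centre of its underside.
- microscope: Bystander: white microscope about 170 x 120 mm at the foot and 375 mm high; origin at the centre of its underside.
Not all that is in view belongs to the job. Leave any orange, red or turquoise look-alike of the tray alone.

How it is judged:
By the outcome, as a careful person would: the job done as asked, in the order asked, and still so for the second after the job is handed in, with the robot touching nothing.
It also fails if it takes over 64 s, if anything falls off the work surface, if the arm or the gripper's body presses on something with over 40 N, if the wrist force passes 120 N, or if a joint passes its speed limit or range.

## Working session

There is one attempt and no reset: what is moved stays moved. The work goes in short steps, Python scripts to look and compute and a tool call to move; the robot and the scene stay as the last step left them, time stands still between calls to the robot, and variables do not carry over. Pictures are saved under pics/ and viewed, at most 10 in all, crops included, and the job is handed in when it is done.

Besides the shell and the picture viewer there is one more tool, called after "Request:" in YAML: its name, and indented under it one key for each argument. jog_arm: Moves the arm, as the interface text tells. Its arguments: {"type":"object","properties":{"motion":{"type":"array","items":{"type":"array","items":{"type":"array","items":{"type":"number"}}}},"force":{"type":"number"}},"required":["motion"]}

```bash
mkdir -p pics; ls
python3 - <<'E'
from station import *
import cv2,numpy as np
s=get_state();print({k:np.round(v,3).tolist() for k,v in s.items()})
for n in("scene","top"):
    im=capture(n);cv2.imwrite(f"pics/{n}0.png",im[:,:,::-1])
    p=camera_params(n);print(n,{k:np.round(v,4).tolist() for k,v in p.items() if k!='name'})
print(camera_params("wrist"))
E
```

```text
pics
{'time': 0.0, 'qpos': [-1.328, 0.088, 1.372, -0.0, 1.684, -0.103], 'dq': [0.002, -0.0, -0.001, -0.001, -0.001, 0.001], 'tau': [-0.0, -34.019, -30.243, 0.072, 0.033, -0.0], 'ee_pos': [0.186, -0.517, 0.201], 'orientation': [-3.139, -0.0, 0.346], 'force': [0.096, -0.578, 0.013], 'torque': [-0.011, 0.052, -0.0], 'gripper_force': 0.0, 'grip_width': 0.094}
scene {'mtx': [[388.7993, 0.0, 317.8869], [0.0, 388.7993, 199.49], [0.0, 0.0, 1.0]], 'R': [[-0.8042, 0.5943, 0.0064], [0.3746, 0.5153, -0.7708], [-0.4614, -0.6175, -0.637]], 't': [0.3369, -0.1462, 1.367]}
top {'mtx': [[509.3028, 0.0, 313.9865], [0.0, 509.3028, 205.1037], [0.0, 0.0, 1.0]], 'R': [[-0.0216, -0.9997, 0.0143], [-0.995, 0.0201, -0.0975], [0.0972, -0.0164, -0.9951]], 't': [0.0301, 0.4821, 1.6705]}
{'mtx': array([[343.28258476,   0.        , 322.96473042],
       [  0.        , 343.28258476, 198.85380303],
       [  0.        ,   0.        ,   1.        ]]), 'hand_eye': array([[-2.40672679e-04, -9.57455057e-01, -2.88582320e-01,
         8.43328647e-02],
       [ 9.99999271e-01, -5.71943558e-04,  1.06360552e-03,
         1.58931907e-04],
       [-1.18340728e-03, -2.88581854e-01,  9.57454497e-01,
        -1.81664882e-01],
       [ 0.00000000e+00,  0.00000000e+00,  0.00000000e+00,
         1.00000000e+00]])}
```

View pics/scene0.png

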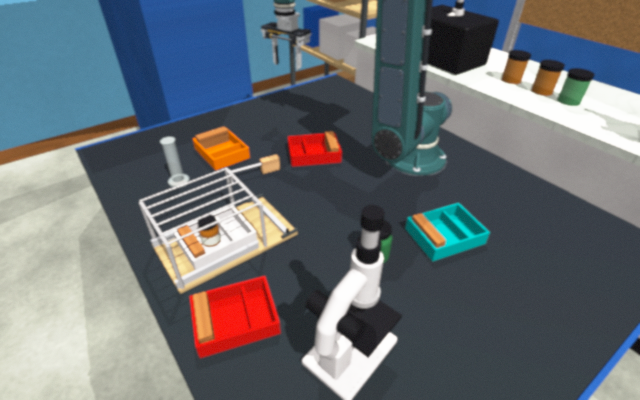

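View pics/top0.png

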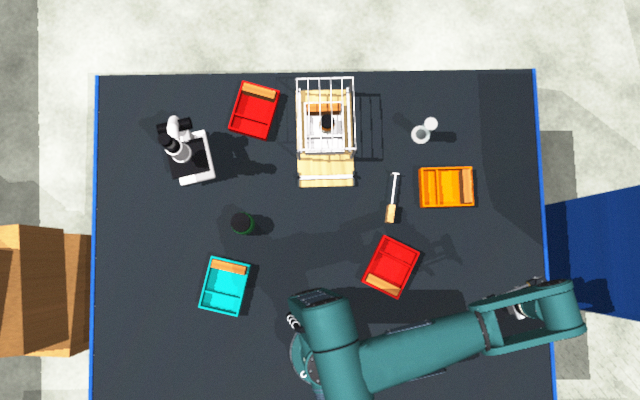

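The top view shows the hook with its block near (391,213) and blade near (396,174). The shelf opens downward in the image, with the deck front corners near (299,187) and (354,187) and the tray inside around (325,130). The green jar is at (242,223).

```bash
cat > h.py <<'E'
from station import *
import cv2,numpy as np
from scipy.spatial.transform import Rotation as Ro
def cam(n,s=None):
    p=camera_params(n)
    if n!="wrist": return p["mtx"],p["R"],p["t"]
    s=s or get_state()
    T=np.eye(4);T[:3,:3]=Ro.from_euler('xyz',s["orientation"]).as_matrix();T[:3,3]=s["ee_pos"]
    W=np.linalg.inv(T@p["hand_eye"]);return p["mtx"],W[:3,:3],W[:3,3]
def ray(c,uv,z):
    K,R,t=c;o=-R.T@t;d=R.T@np.linalg.inv(K)@np.array([uv[0],uv[1],1.]);return o+d*(z-o[2])/d[2]
def proj(c,X):
    K,R,t=c;q=K@(R@np.asarray(X)+t);return q[:2]/q[2]
E
python3 - <<'E'
from h import *
c=cam("top")
for n,uv,z in [("block",(391,213),.048),("blade",(396,174),.034),("deckL",(298,187),.01),("deckR",(354,187),.01),("roofFL",(296,155),.155),("jar",(242,223),.1),("cyl foot",(422,136),.0)]:
    print(n,np.round(ray(c,uv,z),3))
im=cv2.imread("pics/top0.png");cr=im[60:240,270:430];cv2.imwrite("pics/top0c.png",cv2.resize(cr,None,fx=3.3,fy=3.3,interpolation=cv2.INTER_CUBIC))
E
```

```text
block [ 0.449 -0.232  0.048]
blade [ 0.58  -0.255  0.034]
deckL [0.546 0.072 0.01 ]
deckR [ 0.542 -0.116  0.01 ]
roofFL [0.627 0.074 0.155]
jar [0.423 0.25  0.1  ]
cyl foot [ 0.715 -0.356  0.   ]
```

View pics/top0c.png

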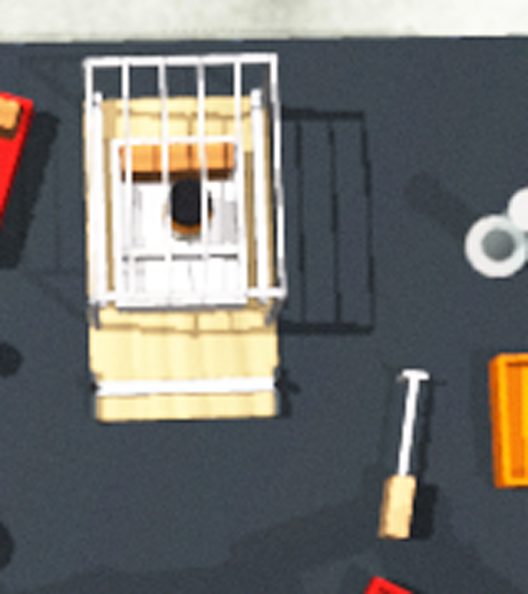

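Zoomed top view: the deck front edge is at rows ~415/3.3 and the bar lies across the deck. The tray front wall sits just under the roof's front wire. The hook runs from its block at crop (397,507) to its blade at (413,375).

```bash
cat >> h.py <<'E'
def go(x,y,z,yaw):
    """tool-frame shift and turn (deg) from the present pose to a tool-down target; yaw in deg"""
    s=get_state();R0=Ro.from_euler('xyz',s["orientation"]);R1=Ro.from_euler('xyz',[np.pi,0,np.radians(yaw)])
    d=R0.inv().apply(np.array([x,y,z])-s["ee_pos"]);r=(R0.inv()*R1).as_rotvec(degrees=True)
    print("pose",np.round(s["ee_pos"],4),np.round(np.degrees(s["orientation"]),2),"shift",np.round(d,4),"turn",np.round(r,2))
E
python3 -c "
from h import *
go(.44,-.23,.25,170)"
```

```text
pose [ 0.1863 -0.5169  0.2012] [-1.7988e+02 -1.0000e-02  1.9810e+01] shift [ 0.336  -0.1841 -0.0484] turn [-2.0000e-02 -1.6000e-01 -1.5019e+02]
```

Request:
jog_arm:
  motion:
    - [[-1, 0.336, -0.184, -0.05, 0, 0, -65], [-1, 0.336, -0.184, -0.05, 0, 0, -65], [-1, 0.336, -0.184, -0.05, 0, 0, -65], [-1, 0.336, -0.184, -0.05, 0, 0, -65], [-1, 0.336, -0.184, -0.05, 0, 0, -65], [-1, 0.336, -0.184, -0.05, 0, 0, -65], [-1, 0.336, -0.184, -0.05, 0, 0, -65], [-1, 0.336, -0.184, -0.05, 0, 0, -65]]

```text
time: 0.9
ee_pos: [0.4415, -0.2279, 0.2524]
orientation: [3.141, -0.001, 1.487]
force: [-0.1, -0.4, 0.2]
grip_width: 0.0941
gripper_force: 0.0
```

```bash
python3 -c "
from h import *
go(.42,-.23,.25,170)"
```

```text
pose [ 0.4415 -0.2279  0.2524] [ 1.7999e+02 -3.0000e-02  8.5190e+01] shift [-0.0039 -0.0213  0.0023] turn [ 3.000e-02 -2.000e-02 -8.481e+01]
```

Request:
jog_arm:
  motion:
    - [[-1, -0.004, -0.02, 0, 0, 0, -60], [-1, -0.004, -0.02, 0, 0, 0, -60], [-1, -0.004, -0.02, 0, 0, 0, -60], [-1, -0.004, -0.02, 0, 0, 0, -60], [-1, -0.004, -0.02, 0, 0, 0, -60], [-1, -0.004, -0.02, 0, 0, 0, -60], [-1, -0.004, -0.02, 0, 0, 0, -60]]

```text
time: 1.6
ee_pos: [0.4197, -0.2324, 0.2517]
orientation: [-3.142, -0.001, 2.534]
force: [0.3, 0.4, -0.1]
grip_width: 0.094
gripper_force: 0.0
```

Request:
jog_arm:
  motion:
    - [[-1, 0, 0, 0, 0, 0, -24.8], [-1, 0, 0, 0, 0, 0, -24.8], [-1, 0, 0, 0, 0, 0, -24.8], [-1, 0, 0, 0, 0, 0, -24.8], [-1, 0, 0, 0, 0, 0, -24.8]]

```text
time: 2.1
ee_pos: [0.4197, -0.2325, 0.2519]
orientation: [3.141, -0.001, 2.958]
force: [-0.5, 0.9, -0.5]
grip_width: 0.0938
gripper_force: 0.0
```

Run:
```python
from h import *
s=get_state();c=cam("wrist",s);im=capture("wrist")[:,:,::-1].copy();cv2.imwrite("pics/w1.png",im)
print(s["ee_pos"],s["orientation"])
for X in [(.449,-.232,.048),(.58,-.255,.034)]: print(proj(c,X))
```

```text
[ 0.41973053 -0.2325215   0.25188961] [ 3.14131688e+00 -6.95317526e-04  2.95750614e+00]
[328.53793219 196.60973009]
[328.98028619 290.37571243]
```

View pics/w1.png

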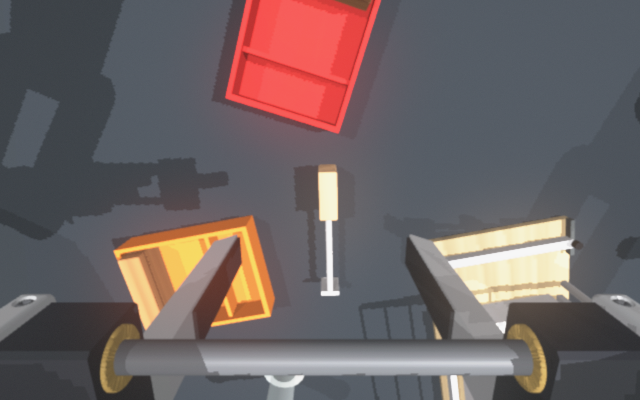

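The wrist view shows the hook from above: block at about (328,167)–(329,220), rod down to the blade at (330,287). The shelf deck and bar are at lower right.

Run:
```python
from h import *
s=get_state();c=cam("wrist",s);im=cv2.imread("pics/w1.png")
hsv=cv2.cvtColor(im,cv2.COLOR_BGR2HSV)
m=cv2.inRange(hsv,(8,40,120),(30,200,255));m[:, :300]=0;m[:,360:]=0;m[:150]=0;m[240:]=0
ys,xs=np.nonzero(m);print(xs.min(),xs.max(),ys.min(),ys.max())
for y in range(166,224,6):
    r=xs[ys==y];print(y,r.min() if len(r) else 0,r.max() if len(r) else 0, im[y,329])
far=ray(c,(329,220),.048);rod=[ray(c,(np.mean(np.nonzero(im[y,318:342].max(1)>170)[0])+318,y),.038) for y in (230,250,270)]
print(far,rod,ray(c,(330,287),.036))
```

```text
317 338 164 221
166 318 336 [103 132 168]
172 318 337 [178 226 245]
178 318 337 [219 245 247]
184 318 337 [218 245 247]
190 318 338 [219 245 247]
196 318 338 [219 245 247]
202 318 338 [218 245 247]
208 318 338 [217 245 247]
214 319 338 [217 245 247]
220 319 337 [240 245 247]
[ 0.47783197 -0.23667332  0.048     ] [array([ 0.49418531, -0.24072938,  0.038     ]), array([ 0.52099273, -0.24431794,  0.038     ]), array([ 0.54856146, -0.24930057,  0.038     ])] [ 0.57424042 -0.25257977  0.036     ]
```

```bash
python3 -c "
from h import *
go(.448,-.232,.036,170.6)"
```

```text
pose [ 0.4198 -0.2325  0.252 ] [ 1.7999e+02 -3.0000e-02  1.6948e+02] shift [-0.0278  0.0056  0.216 ] turn [ 0.01 -0.03 -1.12]
```

Request:
jog_arm:
  motion:
    - [[-0.3, -0.028, 0.0055, 0.05, 0, 0, -1.1], [-0.3, -0.028, 0.0055, 0.1, 0, 0, -1.1], [-0.3, -0.028, 0.0055, 0.15, 0, 0, -1.1], [-0.3, -0.028, 0.0055, 0.18, 0, 0, -1.1], [-0.3, -0.028, 0.0055, 0.2, 0, 0, -1.1], [-0.3, -0.028, 0.0055, 0.216, 0, 0, -1.1], [-0.3, -0.028, 0.0055, 0.216, 0, 0, -1.1]]

```text
time: 2.85
ee_pos: [0.4464, -0.2309, 0.0333]
orientation: [3.139, -0.006, 2.978]
force: [0.4, 0.5, -0.3]
grip_width: 0.061
gripper_force: 0.0
```

Request:
jog_arm:
  motion:
    - [[1, 0, 0, 0, 0, 0, 0], [1, 0, 0, 0, 0, 0, 0], [1, 0, 0, 0, 0, 0, 0], [1, 0, 0, 0, 0, 0, 0], [1, 0, 0, 0, 0, 0, 0], [1, 0, 0, 0, 0, 0, 0], [1, 0, 0, 0, 0, 0, 0], [1, 0, 0, 0, 0, 0, 0]]
  force: 35

```text
time: 3.65
ee_pos: [0.4487, -0.2324, 0.0368]
orientation: [-3.141, 0.001, 2.98]
force: [-0.3, -0.2, 2.5]
grip_width: 0.0214
gripper_force: 35.0
```

Request:
jog_arm:
  motion:
    - [[1, 0, 0, -0.02, 0, 0, 0], [1, 0, 0, -0.06, 0, 0, 0], [1, 0, 0, -0.11, 0, 0, 0], [1, 0, 0, -0.15, 0, 0, 0], [1, 0, 0, -0.16, 0, 0, 0], [1, 0, 0, -0.16, 0, 0, 0]]

```text
time: 4.25
ee_pos: [0.4491, -0.2327, 0.1974]
orientation: [-3.14, 0.003, 2.979]
force: [-1.1, -0.8, -2.0]
grip_width: 0.0213
gripper_force: 35.0
```

```bash
python3 -c "
from h import *
go(.40,-.022,.2,178.8)"
```

```text
pose [ 0.4491 -0.2327  0.1974] [-1.7992e+02  1.6000e-01  1.7071e+02] shift [ 0.0824  0.2001 -0.0031] turn [-0.09  0.15 -8.09]
```

Request:
jog_arm:
  motion:
    - [[1, 0.02, 0.03, 0, 0, 0, -2], [1, 0.04, 0.08, 0, 0, 0, -4], [1, 0.06, 0.12, 0, 0, 0, -6], [1, 0.075, 0.16, 0, 0, 0, -8], [1, 0.082, 0.19, 0, 0, 0, -8.1], [1, 0.082, 0.2, 0, 0, 0, -8.1], [1, 0.082, 0.2, 0, 0, 0, -8.1], [1, 0.082, 0.2, 0, 0, 0, -8.1]]

```text
time: 5.05
ee_pos: [0.3994, -0.0224, 0.1946]
orientation: [-3.141, -0.003, 3.121]
force: [0.1, 0.2, -1.5]
grip_width: 0.0215
gripper_force: 35.0
```

Run:
```python
from h import *
s=get_state();c=cam("wrist",s);im=capture("wrist")[:,:,::-1].copy();cv2.imwrite("pics/w2.png",im)
print(s["ee_pos"],s["orientation"],s["force"])
```

```text
[ 0.39937225 -0.02235649  0.19461532] [-3.14107958e+00 -3.06347951e-03  3.12054317e+00] [ 0.09343333  0.19574092 -1.53714707]
```

View pics/w2.png

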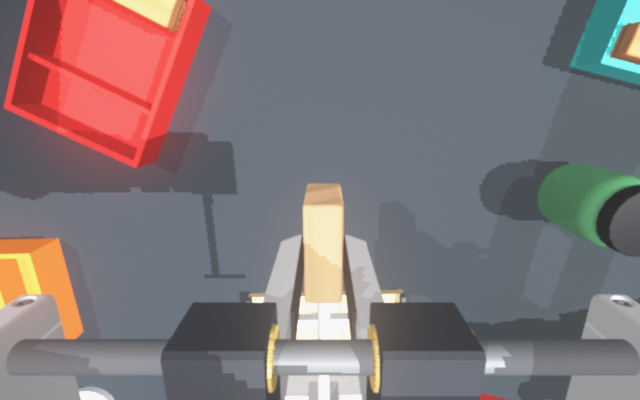

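The wrist view is blocked by the gripper. It shows the block held straight at columns 304–343 and the tray area hidden behind the fingers. I'll use the scene and top pictures for the tray.

Run:
```python
from h import *
t=cv2.imread("pics/top0.png")[130:195,290:362];s=cv2.imread("pics/scene0.png")[160:290,145:305]
a=cv2.resize(t,None,fx=5.5,fy=5.5,interpolation=cv2.INTER_CUBIC);b=cv2.resize(s,None,fx=2.5*1.0,fy=2.5,interpolation=cv2.INTER_CUBIC)
o=np.zeros((360,800,3),np.uint8);o[:a.shape[0],:396]=a[:360,:396];o[:b.shape[0],400:]=b[:360,:400];cv2.imwrite("pics/z.png",o)
```

```text
(no output)
```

View pics/z.png

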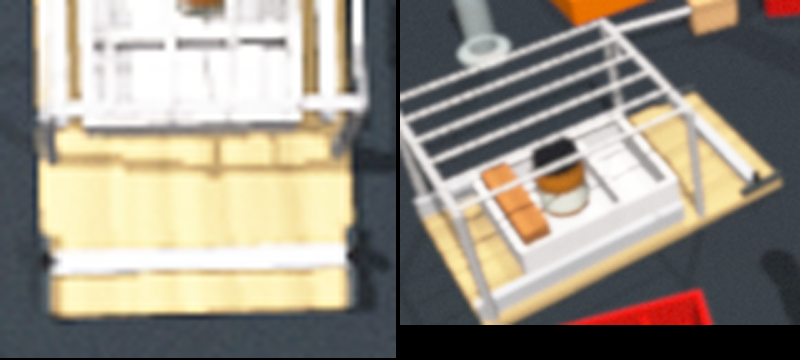

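Left (top view): the bar runs from crop (52,262) to (345,257). The tray's front edge spans (82,125)–(302,118), and the deck front (52,318)–(350,305). Right (scene view): the tray's front top corners are at (683,182) and (622,120), and the deck front-left corner at (780,182).

Run:
```python
from h import *
T=cam("top");S=cam("scene")
t=lambda u,v:(290+(u+.5)/5.5-.5,130+(v+.5)/5.5-.5)
s=lambda u,v:(145+(u-400+.5)/2.5-.5,160+(v+.5)/2.5-.5)
for n,uv,z in [("deckFL",t(50,318),.01),("deckFR",t(351,306),.01),("deckL2",t(40,170),.01),("deckR2",t(352,170),.01),("barL",t(52,249),.025),("barR",t(345,245),.025),("trayFL",t(82,124),.052),("trayFR",t(302,117),.052),("roofL",t(40,105),.155),("roofR",t(365,103),.155)]:
    print(n,np.round(ray(T,uv,z),4))
for n,uv,z in [("S deckFL",s(781,182),.01),("S trayFL top",s(684,183),.052),("S trayFR top",s(622,119),.052),("S trayFL bot",s(684,212),.01)]:
    print(n,np.round(ray(S,uv,z),4))
print(-T[1].T@T[2])
```

```text
deckFL [0.5447 0.07   0.01  ]
deckFR [ 0.5485 -0.1144  0.01  ]
deckL2 [0.6365 0.0744 0.01  ]
deckR2 [ 0.6329 -0.1175  0.01  ]
barL [0.5849 0.0678 0.025 ]
barR [ 0.5839 -0.1104  0.025 ]
trayFL [0.6561 0.048  0.052 ]
trayFR [ 0.6579 -0.0843  0.052 ]
roofL [0.6464 0.0715 0.155 ]
roofR [ 0.6442 -0.1119  0.155 ]
S deckFL [0.5462 0.0766 0.01  ]
S trayFL top [0.6507 0.0553 0.052 ]
S trayFR top [ 0.6558 -0.0732  0.052 ]
S trayFL bot [0.6541 0.0537 0.01  ]
[0.31801787 0.04777047 1.70891706]
```

```bash
python3 -c "
from h import *
go(.551,-.016,.105,180)"
```

```text
pose [ 0.3996 -0.0227  0.195 ] [-1.7997e+02 -1.4000e-01  1.7873e+02] shift [-0.1515  0.0101  0.0897] turn [-0.03 -0.14 -1.27]
```

Request:
jog_arm:
  motion:
    - [[1, 0, 0.01, 0.03, 0, 0, -1.3], [1, 0, 0.01, 0.07, 0, 0, -1.3], [1, 0, 0.01, 0.09, 0, 0, -1.3], [1, 0, 0.01, 0.09, 0, 0, -1.3], [1, -0.03, 0.01, 0.09, 0, 0, -1.3], [1, -0.06, 0.01, 0.09, 0, 0, -1.3], [1, -0.09, 0.01, 0.09, 0, 0, -1.3], [1, -0.1, 0.01, 0.09, 0, 0, -1.3]]

```text
time: 5.9
ee_pos: [0.5032, -0.0152, 0.1076]
orientation: [-3.141, 0.003, -3.141]
force: [-0.5, -0.4, -1.0]
grip_width: 0.0217
gripper_force: 35.0
```

Run:
```python
from h import *
go(.551,-.016,.105,180)
o=np.zeros((400,800,3),np.uint8)
t=capture("top")[:,:,::-1];s=capture("scene")[:,:,::-1]
o[:,:400]=cv2.resize(t[110:210,275:375],(400,400),interpolation=cv2.INTER_CUBIC)
o[:,400:]=cv2.resize(s[140:300,145:305],(400,400),interpolation=cv2.INTER_CUBIC);cv2.imwrite("pics/z2.png",o)
```

```text
pose [ 0.5032 -0.0152  0.1076] [-1.7996e+02  1.7000e-01 -1.7998e+02] shift [-0.0478 -0.0009  0.0028] turn [-0.04  0.17  0.02]
```

View pics/z2.png

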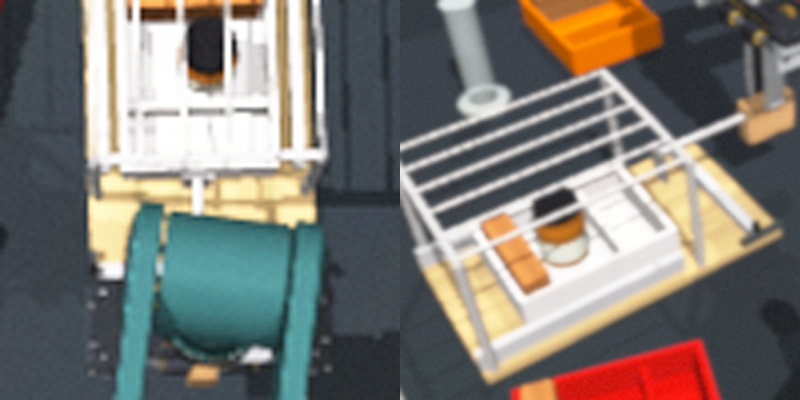

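The top crop shows the blade at (197,180), in line with the tray, whose front spans columns 123–281. In the scene crop the rod is level, running from the block at (768,115) toward (665,155), before the tray.

Run:
```python
from h import *
T=cam("top");g=lambda u,v:(275+(u+.5)/4-.5,110+(v+.5)/4-.5)
for n,u,v,z in [("blade",198,180,.108),("trFL",122,172,.052),("trFR",281,168,.052)]: print(n,ray(T,g(u,v),z))
print(proj(cam("scene"),(.638,-.0152,.108)),"scene crop", (proj(cam("scene"),(.638,-.0152,.108))-[145,140])*2.5+[400,0])
print(proj(T,(.638,-.0152,.108)))
```

```text
blade [ 0.6354714  -0.01441021  0.108     ]
trFL [0.65444969 0.04600354 0.052     ]
trFR [ 0.65535125 -0.08543904  0.052     ]
[247.08136998 200.13280625] scene crop [655.20342495 150.33201563]
[324.35369863 153.83961143]
```

Request:
jog_arm:
  motion:
    - [[1, -0.02, -0.003, 0.0, 0, 0, 0], [1, -0.035, -0.003, 0.0, 0, 0, 0], [1, -0.045, -0.003, 0, 0, 0, 0], [1, -0.049, -0.003, 0, 0, 0, 0], [1, -0.049, -0.003, 0, 0, 0, 0], [1, -0.049, -0.003, 0, 0, 0, 0]]

```text
time: 6.6
ee_pos: [0.5483, -0.0166, 0.1063]
orientation: [-3.142, -0.001, -3.14]
force: [0.1, 0.4, -2.1]
grip_width: 0.0216
gripper_force: 35.0
```

Request:
jog_arm:
  motion:
    - [[1, 0, 0, 0.006, 0, 0, 0], [1, 0, 0, 0.012, 0, 0, 0], [1, 0, 0, 0.018, 0, 0, 0], [1, 0, 0, 0.024, 0, 0, 0], [1, 0, 0, 0.026, 0, 0, 0], [1, 0, 0, 0.026, 0, 0, 0]]

```text
time: 7.2
ee_pos: [0.5485, -0.0166, 0.0795]
orientation: [3.141, -0.001, -3.14]
force: [1.2, 0.3, -1.6]
grip_width: 0.0213
gripper_force: 35.0
```

Run:
```python
from h import *
go(.552,-.018,.066,180)
print(get_state()["force"])
o=np.zeros((400,800,3),np.uint8)
t=capture("top")[:,:,::-1];s=capture("scene")[:,:,::-1]
o[:,:400]=cv2.resize(t[110:190,285:365],(400,400),interpolation=cv2.INTER_CUBIC)
o[:,400:]=cv2.resize(s[170:270,200:300],(400,400),interpolation=cv2.INTER_CUBIC);cv2.imwrite("pics/z3.png",o)
```

```text
pose [ 0.5485 -0.0166  0.0795] [ 1.7999e+02 -8.0000e-02 -1.7989e+02] shift [-0.0035 -0.0014  0.0135] turn [ 0.01 -0.08  0.11]
[ 1.24289708  0.29872344 -1.61597471]
```

View pics/z3.png

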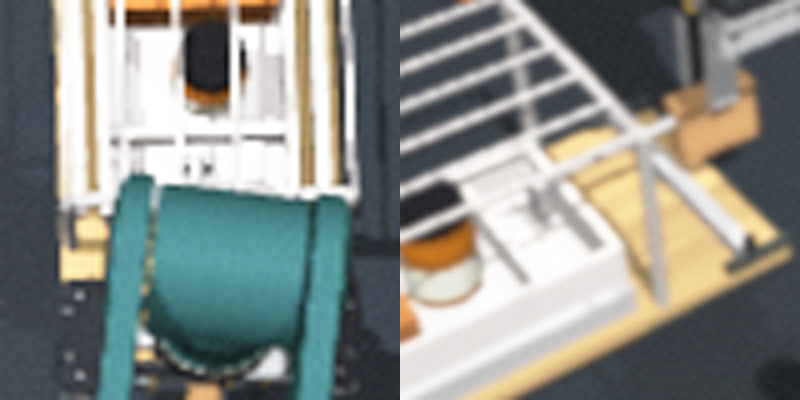

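The scene crop shows the blade at about (540,205), inside the front compartment and near mid-width, between the front wall and the cross wall (525,280). The jar is standing.

Request:
jog_arm:
  motion:
    - [[1, 0, -0.001, 0.005, 0, 0, 0], [1, 0, -0.001, 0.009, 0, 0, 0], [1, 0, -0.001, 0.012, 0, 0, 0], [1, 0, -0.001, 0.0135, 0, 0, 0], [1, 0, -0.001, 0.0135, 0, 0, 0], [1, 0, -0.001, 0.0135, 0, 0, 0]]

```text
time: 7.9
ee_pos: [0.549, -0.0177, 0.0668]
orientation: [-3.141, 0.0, -3.14]
force: [-0.1, 0.7, -1.4]
grip_width: 0.0214
gripper_force: 35.0
```

Request:
jog_arm:
  motion:
    - [[1, 0.003, 0, 0, 0, 0, 0], [1, 0.006, 0, 0, 0, 0, 0], [1, 0.009, 0, 0, 0, 0, 0], [1, 0.011, 0, 0, 0, 0, 0], [1, 0.013, 0, 0, 0, 0, 0], [1, 0.015, 0, 0, 0, 0, 0], [1, 0.015, 0, 0, 0, 0, 0]]

```text
time: 8.6
ee_pos: [0.5337, -0.0177, 0.0668]
orientation: [-3.141, -0.0, -3.14]
force: [0.7, 0.5, -1.0]
grip_width: 0.0215
gripper_force: 35.0
```

Request:
jog_arm:
  motion:
    - [[1, 0.001, 0, 0, 0, 0, 0], [1, 0.002, 0, 0, 0, 0, 0], [1, 0.003, 0, 0, 0, 0, 0], [1, 0.004, 0, 0, 0, 0, 0], [1, 0.005, 0, 0, 0, 0, 0], [1, 0.006, 0, 0, 0, 0, 0], [1, 0.007, 0, 0, 0, 0, 0], [1, 0.008, 0, 0, 0, 0, 0]]

```text
time: 9.4
ee_pos: [0.5263, -0.0177, 0.0669]
orientation: [-3.142, 0.001, -3.14]
force: [4.2, 0.4, -2.1]
grip_width: 0.0217
gripper_force: 35.0
```

Request:
jog_arm:
  motion:
    - [[1, 0.001, 0, 0, 0, 0, 0], [1, 0.002, 0, 0, 0, 0, 0], [1, 0.003, 0, 0, 0, 0, 0], [1, 0.004, 0, 0, 0, 0, 0], [1, 0.005, 0, 0, 0, 0, 0], [1, 0.006, 0, 0, 0, 0, 0], [1, 0.007, 0, 0, 0, 0, 0], [1, 0.008, 0, 0, 0, 0, 0]]

```text
time: 10.2
ee_pos: [0.5179, -0.0177, 0.0668]
orientation: [-3.142, 0.0, -3.14]
force: [3.6, 1.0, -1.8]
grip_width: 0.0217
gripper_force: 35.0
```

Request:
jog_arm:
  motion:
    - [[1, 0.0015, 0, 0, 0, 0, 0], [1, 0.003, 0, 0, 0, 0, 0], [1, 0.0045, 0, 0, 0, 0, 0], [1, 0.006, 0, 0, 0, 0, 0], [1, 0.0075, 0, 0, 0, 0, 0], [1, 0.009, 0, 0, 0, 0, 0], [1, 0.0105, 0, 0, 0, 0, 0], [1, 0.012, 0, 0, 0, 0, 0]]

```text
time: 11.0
ee_pos: [0.5058, -0.0177, 0.0668]
orientation: [-3.142, 0.0, -3.14]
force: [3.6, 0.3, -2.0]
grip_width: 0.0211
gripper_force: 35.0
```

Request:
jog_arm:
  motion:
    - [[1, 0.0015, 0, 0, 0, 0, 0], [1, 0.003, 0, 0, 0, 0, 0], [1, 0.0045, 0, 0, 0, 0, 0], [1, 0.006, 0, 0, 0, 0, 0], [1, 0.0075, 0, 0, 0, 0, 0], [1, 0.009, 0, 0, 0, 0, 0], [1, 0.0105, 0, 0, 0, 0, 0], [1, 0.012, 0, 0, 0, 0, 0]]

```text
time: 11.8
ee_pos: [0.4939, -0.0178, 0.0668]
orientation: [-3.142, 0.0, -3.14]
force: [4.3, 0.6, -2.7]
grip_width: 0.0214
gripper_force: 35.0
```

Run:
```python
from h import *
s=get_state();print(s["ee_pos"],s["force"],s["torque"])
S=cam("scene");im=capture("scene")[:,:,::-1];cv2.imwrite("pics/s4.png",im)
t=capture("top")[:,:,::-1]
o=np.zeros((400,800,3),np.uint8)
o[:,:400]=cv2.resize(t[110:190,285:365],(400,400),interpolation=cv2.INTER_CUBIC)
o[:,400:]=cv2.resize(im[170:270,200:300],(400,400),interpolation=cv2.INTER_CUBIC);cv2.imwrite("pics/z4.png",o)
```

```text
[ 0.49385108 -0.01776299  0.06678944] [ 4.33295383  0.60381447 -2.73891956] [ 0.04710898 -0.87136271 -0.07123684]
```

View pics/z4.png

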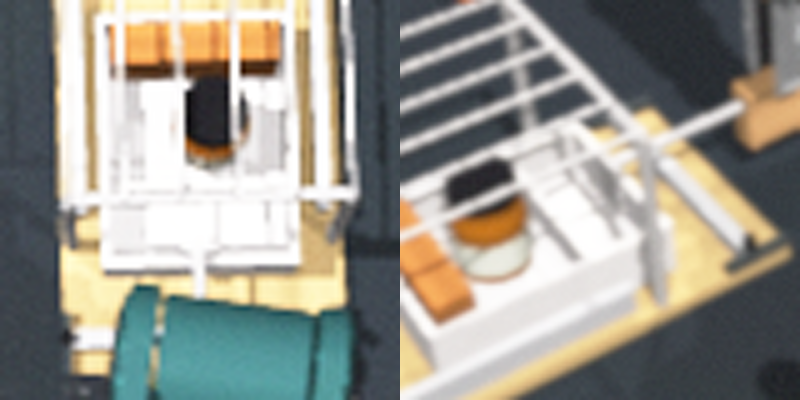

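The tray's front is now at top-crop row 270, square and with the rod at its middle. The bar is at rows 327–350 and the jar is standing. About 36 mm remains.

Request:
jog_arm:
  motion:
    - [[1, 0.0015, 0, 0, 0, 0, 0], [1, 0.003, 0, 0, 0, 0, 0], [1, 0.0045, 0, 0, 0, 0, 0], [1, 0.006, 0, 0, 0, 0, 0], [1, 0.0075, 0, 0, 0, 0, 0], [1, 0.009, 0, 0, 0, 0, 0], [1, 0.0105, 0, 0, 0, 0, 0], [1, 0.012, 0, 0, 0, 0, 0]]

```text
time: 12.7
ee_pos: [0.4818, -0.0178, 0.0668]
orientation: [-3.141, 0.0, -3.14]
force: [3.9, 0.2, -3.2]
grip_width: 0.0211
gripper_force: 35.0
```

Request:
jog_arm:
  motion:
    - [[1, 0.001, 0, 0, 0, 0, 0], [1, 0.002, 0, 0, 0, 0, 0], [1, 0.003, 0, 0, 0, 0, 0], [1, 0.004, 0, 0, 0, 0, 0], [1, 0.005, 0, 0, 0, 0, 0], [1, 0.006, 0, 0, 0, 0, 0], [1, 0.007, 0, 0, 0, 0, 0], [1, 0.008, 0, 0, 0, 0, 0]]

```text
time: 13.5
ee_pos: [0.4739, -0.0178, 0.0668]
orientation: [-3.141, 0.0, -3.14]
force: [3.3, 0.4, -1.9]
grip_width: 0.0217
gripper_force: 35.0
```

Request:
jog_arm:
  motion:
    - [[1, 0.0005, 0, 0, 0, 0, 0], [1, 0.001, 0, 0, 0, 0, 0], [1, 0.0015, 0, 0, 0, 0, 0], [1, 0.002, 0, 0, 0, 0, 0], [1, 0.0025, 0, 0, 0, 0, 0], [1, 0.003, 0, 0, 0, 0, 0], [1, 0.0035, 0, 0, 0, 0, 0], [1, 0.004, 0, 0, 0, 0, 0]]

```text
time: 14.3
ee_pos: [0.4699, -0.0178, 0.0668]
orientation: [-3.141, 0.0, -3.14]
force: [3.4, -0.7, -2.9]
grip_width: 0.0217
gripper_force: 35.0
```

Request:
jog_arm:
  motion:
    - [[1, 0.0005, 0, 0, 0, 0, 0], [1, 0.001, 0, 0, 0, 0, 0], [1, 0.0015, 0, 0, 0, 0, 0], [1, 0.002, 0, 0, 0, 0, 0], [1, 0.0025, 0, 0, 0, 0, 0], [1, 0.003, 0, 0, 0, 0, 0]]

```text
time: 14.9
ee_pos: [0.4669, -0.0178, 0.0668]
orientation: [-3.142, 0.0, -3.14]
force: [3.5, -0.7, -3.0]
grip_width: 0.0215
gripper_force: 35.0
```

Request:
jog_arm:
  motion:
    - [[1, 0.0005, 0, 0, 0, 0, 0], [1, 0.001, 0, 0, 0, 0, 0], [1, 0.0015, 0, 0, 0, 0, 0], [1, 0.002, 0, 0, 0, 0, 0]]

```text
time: 15.3
ee_pos: [0.4649, -0.0178, 0.0668]
orientation: [-3.142, 0.0, -3.14]
force: [3.8, 0.5, -3.9]
grip_width: 0.0214
gripper_force: 35.0
```

Request:
jog_arm:
  motion:
    - [[1, 0.0005, 0, 0, 0, 0, 0], [1, 0.001, 0, 0, 0, 0, 0]]

```text
time: 15.5
ee_pos: [0.4639, -0.0178, 0.0668]
orientation: [-3.141, 0.0, -3.14]
force: [3.9, -0.6, -2.7]
grip_width: 0.0213
gripper_force: 35.0
```

Request:
jog_arm:
  motion:
    - [[1, 0.0005, 0, 0, 0, 0, 0], [1, 0.001, 0, 0, 0, 0, 0], [1, 0.001, 0, 0, 0, 0, 0]]

```text
time: 15.8
ee_pos: [0.4628, -0.0178, 0.0667]
orientation: [-3.141, -0.0, -3.14]
force: [3.5, -0.3, -2.0]
grip_width: 0.0213
gripper_force: 35.0
```

Request:
jog_arm:
  motion:
    - [[1, 0.0005, 0, 0, 0, 0, 0], [1, 0.001, 0, 0, 0, 0, 0], [1, 0.001, 0, 0, 0, 0, 0]]

```text
time: 16.1
ee_pos: [0.4619, -0.0178, 0.0668]
orientation: [-3.141, -0.0, -3.14]
force: [3.0, -0.3, -2.6]
grip_width: 0.0215
gripper_force: 35.0
```

Request:
jog_arm:
  motion:
    - [[1, 0.0005, 0, 0, 0, 0, 0], [1, 0.001, 0, 0, 0, 0, 0], [1, 0.001, 0, 0, 0, 0, 0]]

```text
time: 16.4
ee_pos: [0.4608, -0.0178, 0.0668]
orientation: [-3.142, -0.0, -3.14]
force: [3.7, -0.1, -2.3]
grip_width: 0.0214
gripper_force: 35.0
```

Request:
jog_arm:
  motion:
    - [[1, 0.0005, 0, 0, 0, 0, 0], [1, 0.001, 0, 0, 0, 0, 0], [1, 0.001, 0, 0, 0, 0, 0]]

```text
time: 16.7
ee_pos: [0.4598, -0.0178, 0.0667]
orientation: [-3.142, -0.0, -3.14]
force: [4.2, 0.8, -3.0]
grip_width: 0.0212
gripper_force: 35.0
```

Request:
jog_arm:
  motion:
    - [[1, 0.0005, 0, 0, 0, 0, 0], [1, 0.001, 0, 0, 0, 0, 0], [1, 0.001, 0, 0, 0, 0, 0]]

```text
time: 17.0
ee_pos: [0.4589, -0.0178, 0.0668]
orientation: [-3.142, -0.0, -3.14]
force: [3.2, -0.1, -2.9]
grip_width: 0.0214
gripper_force: 35.0
```

Request:
jog_arm:
  motion:
    - [[1, 0.0005, 0, 0, 0, 0, 0], [1, 0.001, 0, 0, 0, 0, 0], [1, 0.001, 0, 0, 0, 0, 0]]

```text
time: 17.3
ee_pos: [0.4579, -0.0178, 0.0667]
orientation: [-3.142, -0.0, -3.14]
force: [4.5, -0.8, -2.1]
grip_width: 0.0217
gripper_force: 35.0
```

Request:
jog_arm:
  motion:
    - [[1, 0.0005, 0, 0, 0, 0, 0], [1, 0.001, 0, 0, 0, 0, 0], [1, 0.001, 0, 0, 0, 0, 0]]

```text
time: 17.6
ee_pos: [0.4572, -0.0179, 0.0668]
orientation: [-3.141, 0.001, -3.14]
force: [4.5, -0.4, -3.5]
grip_width: 0.0215
gripper_force: 35.0
```

Request:
jog_arm:
  motion:
    - [[1, 0.0003, 0, 0, 0, 0, 0], [1, 0.0005, 0, 0, 0, 0, 0], [1, 0.0005, 0, 0, 0, 0, 0]]

```text
time: 17.9
ee_pos: [0.4572, -0.0179, 0.067]
orientation: [-3.141, 0.002, -3.14]
force: [6.4, -0.6, -3.6]
grip_width: 0.0214
gripper_force: 35.0
```

Request:
jog_arm:
  motion:
    - [[1, 0.0003, 0, 0, 0, 0, 0], [1, 0.0005, 0, 0, 0, 0, 0], [1, 0.0005, 0, 0, 0, 0, 0]]

```text
time: 18.2
ee_pos: [0.4572, -0.0179, 0.0671]
orientation: [-3.141, 0.003, -3.14]
force: [8.3, 0.1, -4.1]
grip_width: 0.0213
gripper_force: 35.0
```

Run:
```python
from h import *
s=get_state();print(s["ee_pos"],s["orientation"],s["force"],s["torque"])
T=cam("top");t=capture("top")[:,:,::-1].copy();cv2.imwrite("pics/t5.png",t)
# tray front edge rows vs columns: strongest vertical gradient near expected
g=cv2.cvtColor(t,cv2.COLOR_BGR2HSV)[:,:,1].astype(float)
for X in [(.584,.045,.052),(.584,-.08,.052)]:
    u,v=proj(T,X);print(u,v)
    for c in range(int(u)-3,int(u)+4,3):
        print(c,[int(a) for a in g[int(v)-6:int(v)+9,c]])
```

```text
[ 0.4571824  -0.01788911  0.06709522] [-3.14141757e+00  2.95158247e-03 -3.13965106e+00] [ 8.30568437  0.07032641 -4.1225844 ] [ 0.06758528 -1.36901919 -0.01461378]
305.85632912433454 173.72280864740355
302 [78, 77, 77, 78, 77, 79, 73, 68, 23, 2, 1, 1, 4, 99, 75]
305 [7, 7, 8, 14, 17, 16, 21, 50, 25, 1, 0, 1, 11, 92, 66]
308 [3, 2, 3, 7, 6, 3, 0, 4, 5, 1, 0, 0, 6, 90, 67]
343.82059858617333 172.9986030060768
340 [0, 1, 1, 1, 0, 1, 0, 2, 2, 3, 0, 1, 5, 90, 61]
343 [2, 1, 2, 2, 1, 1, 1, 3, 2, 1, 0, 1, 7, 96, 81]
346 [106, 107, 103, 105, 107, 109, 108, 109, 42, 0, 0, 1, 9, 99, 71]
```

Request:
jog_arm:
  motion:
    - [[1, 0.0003, 0, 0, 0, 0, 0], [1, 0.0006, 0, 0, 0, 0, 0], [1, 0.0009, 0, 0, 0, 0, 0], [1, 0.0009, 0, 0, 0, 0, 0]]

```text
time: 18.65
ee_pos: [0.4571, -0.0179, 0.0673]
orientation: [-3.141, 0.005, -3.14]
force: [8.5, 0.5, -4.7]
grip_width: 0.0216
gripper_force: 35.0
```

Request:
jog_arm:
  motion:
    - [[1, 0.0004, 0, 0, 0, 0, 0], [1, 0.0008, 0, 0, 0, 0, 0], [1, 0.0008, 0, 0, 0, 0, 0], [1, 0.0008, 0, 0, 0, 0, 0]]

```text
time: 19.05
ee_pos: [0.4571, -0.018, 0.0675]
orientation: [-3.141, 0.007, -3.14]
force: [10.4, -0.2, -5.4]
grip_width: 0.0216
gripper_force: 35.0
```

Run:
```python
from h import *
s=get_state();print(s["ee_pos"],s["orientation"],s["force"],s["torque"])
T=cam("top");t=capture("top")[:,:,::-1].copy();cv2.imwrite("pics/t6.png",t)
g=cv2.cvtColor(t,cv2.COLOR_BGR2GRAY).astype(int)
for c in (306,310,314,336,340,344): print(c,g[165:190,c].tolist())
```

```text
[ 0.45708551 -0.01799568  0.06745123] [-3.14120346  0.00677703 -3.13961563] [10.41984496 -0.20094809 -5.44798068] [ 0.07451089 -1.97861936  0.0353053 ]
306 [254, 254, 254, 254, 254, 254, 253, 254, 253, 233, 210, 251, 254, 253, 231, 208, 239, 234, 227, 228, 226, 206, 122, 64, 66]
310 [241, 241, 242, 243, 243, 236, 218, 248, 254, 237, 232, 254, 254, 252, 216, 206, 239, 233, 206, 167, 126, 93, 93, 101, 109]
314 [253, 252, 250, 252, 253, 252, 251, 254, 254, 226, 233, 254, 254, 249, 193, 196, 178, 69, 85, 97, 102, 109, 111, 118, 118]
336 [255, 255, 255, 255, 255, 254, 255, 255, 250, 148, 235, 254, 254, 249, 156, 179, 178, 182, 178, 181, 154, 87, 80, 92, 101]
340 [254, 254, 254, 254, 254, 254, 254, 255, 250, 163, 240, 254, 252, 229, 210, 241, 240, 241, 242, 242, 230, 149, 72, 89, 96]
344 [253, 253, 252, 252, 253, 253, 253, 253, 229, 162, 240, 254, 252, 232, 189, 228, 229, 230, 230, 231, 210, 127, 70, 78, 88]
```

Request:
jog_arm:
  motion:
    - [[1, 0, 0, 0.0003, 0, 0.1, 0], [1, 0, 0, 0.0006, 0, 0.25, 0], [1, 0, 0, 0.0007, 0, 0.4, 0], [1, 0, 0, 0.0007, 0, 0.4, 0]]

```text
time: 19.5
ee_pos: [0.4569, -0.018, 0.0668]
orientation: [-3.141, -0.001, -3.14]
force: [9.1, -0.4, -4.4]
grip_width: 0.0214
gripper_force: 35.0
```

Request:
jog_arm:
  motion:
    - [[1, 0.0004, 0, 0.0005, 0, 0.1, 0], [1, 0.0008, 0, 0.001, 0, 0.2, 0], [1, 0.0012, 0, 0.001, 0, 0.2, 0], [1, 0.0012, 0, 0.001, 0, 0.2, 0]]

```text
time: 19.9
ee_pos: [0.4567, -0.0181, 0.0664]
orientation: [-3.141, -0.002, -3.14]
force: [11.0, 0.2, -4.1]
grip_width: 0.0215
gripper_force: 35.0
```

Request:
jog_arm:
  motion:
    - [[1, 0.0004, 0, 0.0004, 0, 0.1, 0], [1, 0.0008, 0, 0.0008, 0, 0.2, 0], [1, 0.0008, 0, 0.0008, 0, 0.2, 0], [1, 0.0008, 0, 0.0008, 0, 0.2, 0]]

```text
time: 20.3
ee_pos: [0.4566, -0.0182, 0.066]
orientation: [-3.141, -0.003, -3.14]
force: [11.5, 0.0, -3.6]
grip_width: 0.0213
gripper_force: 35.0
```

Run:
```python
from h import *
F=[]
for i in range(3):
    t=capture("top")[:,:,::-1].copy();F.append(np.r_[get_state()["force"],get_state()["torque"]])
print(np.mean(F,0).round(2))
g=cv2.cvtColor(t,cv2.COLOR_BGR2GRAY).astype(int)
for c in (306,310,314,336,340,344): print(c,g[170:182,c].tolist())
S=capture("scene")[:,:,::-1].copy();cv2.imwrite("pics/s6.png",S)
C=cam("scene");print([proj(C,(.584,y,.025)).round(1).tolist() for y in (.045,-.08)])
```

```text
[11.29 -0.07 -3.78  0.05 -2.39  0.06]
306 [254, 253, 254, 253, 234, 207, 251, 254, 252, 225, 209, 238]
310 [235, 217, 248, 254, 237, 232, 254, 254, 252, 219, 209, 233]
314 [252, 251, 254, 254, 226, 231, 254, 254, 250, 179, 123, 74]
336 [254, 255, 255, 251, 147, 234, 254, 254, 248, 157, 179, 181]
340 [254, 254, 255, 250, 159, 237, 254, 252, 230, 207, 240, 241]
344 [253, 253, 253, 229, 162, 240, 254, 252, 233, 190, 229, 230]
[[278.8, 227.7], [256.0, 203.6]]
```

Request:
jog_arm:
  motion:
    - [[1, -0.001, 0, 0, 0, 0, 0], [1, -0.003, 0, 0, 0, 0, 0], [1, -0.005, 0, 0, 0, -0.2, 0], [1, -0.008, 0, -0.001, 0, -0.5, 0], [1, -0.011, 0, -0.002, 0, -0.8, 0], [1, -0.014, 0, -0.0025, 0, -0.8, 0], [1, -0.015, 0, -0.0025, 0, -0.8, 0], [1, -0.015, 0, -0.0025, 0, -0.8, 0]]

```text
time: 21.3
ee_pos: [0.4671, -0.0178, 0.0664]
orientation: [-3.142, -0.001, -3.14]
force: [0.6, -0.3, -1.1]
grip_width: 0.0217
gripper_force: 35.0
```

Request:
jog_arm:
  motion:
    - [[1, 0, 0, -0.008, 0, 0, 0], [1, 0, 0, -0.02, 0, 0, 0], [1, 0, 0, -0.04, 0, 0, 0], [1, 0, 0, -0.07, 0, 0, 0], [1, 0, 0, -0.1, 0, 0, 0], [1, 0, 0, -0.13, 0, 0, 0], [1, 0, 0, -0.13, 0, 0, 0]]

```text
time: 22.0
ee_pos: [0.4702, -0.0183, 0.2031]
orientation: [-3.14, 0.012, -3.14]
force: [0.3, 0.8, -2.1]
grip_width: 0.0213
gripper_force: 35.0
```

Run:
```python
from h import *
t=capture("top")[:,:,::-1].copy()
g=cv2.cvtColor(t,cv2.COLOR_BGR2GRAY).astype(int)
for c in (306,310,336,340,344): print(c,g[170:182,c].tolist())
go(.4487,-.2324,.197,170.7)
```

```text
306 [254, 253, 253, 252, 227, 190, 244, 251, 247, 215, 185, 226]
310 [204, 161, 136, 99, 85, 95, 98, 113, 120, 123, 119, 122]
336 [254, 254, 241, 75, 87, 94, 102, 110, 116, 114, 124, 128]
340 [254, 254, 251, 150, 83, 95, 102, 105, 112, 117, 119, 125]
344 [253, 253, 252, 225, 73, 86, 92, 102, 109, 113, 118, 123]
pose [ 0.4689 -0.018   0.2   ] [-179.93    0.39 -179.88] shift [ 0.0206 -0.2143  0.0031] turn [-0.04  0.39  9.42]
```

Request:
jog_arm:
  motion:
    - [[1, 0.02, -0.03, 0, 0, 0, 0], [1, 0.02, -0.075, 0, 0, 0, 3], [1, 0.02, -0.12, 0, 0, 0, 6], [1, 0.02, -0.16, 0, 0, 0, 9], [1, 0.02, -0.19, 0, 0, 0, 9.4], [1, 0.02, -0.21, 0, 0, 0, 9.4], [1, 0.02, -0.214, 0, 0, 0, 9.4], [1, 0.02, -0.214, 0, 0, 0, 9.4]]

```text
time: 22.85
ee_pos: [0.447, -0.2315, 0.1951]
orientation: [3.14, -0.003, 2.978]
force: [-0.2, 0.7, -1.5]
grip_width: 0.0219
gripper_force: 35.0
```

Run:
```python
from h import *
t=capture("top")[:,:,::-1].copy();cv2.imwrite("pics/t7.png",t)
g=cv2.cvtColor(t,cv2.COLOR_BGR2GRAY).astype(int)
for c in (306,310,336,340,344): print(c,g[170:182,c].tolist())
go(.4487,-.2324,.0368,170.7)
```

```text
306 [254, 253, 254, 253, 234, 209, 251, 254, 253, 230, 185, 228]
310 [230, 219, 248, 254, 237, 223, 252, 251, 244, 192, 183, 228]
336 [254, 254, 254, 248, 127, 218, 250, 252, 242, 180, 227, 225]
340 [254, 254, 255, 249, 139, 223, 249, 246, 207, 183, 228, 229]
344 [251, 252, 252, 223, 140, 222, 249, 246, 214, 162, 213, 210]
pose [ 0.4473 -0.2309  0.1955] [ 1.7991e+02 -1.0000e-01  1.7072e+02] shift [-0.0019 -0.0015  0.1587] turn [ 0.09 -0.1   0.02]
```

Request:
jog_arm:
  motion:
    - [[1, 0, 0, 0.03, 0, 0, 0], [1, 0, 0, 0.07, 0, 0, 0], [1, 0, 0, 0.11, 0, 0, 0], [1, 0, 0, 0.135, 0, 0, 0], [1, 0, 0, 0.15, 0, 0, 0], [1, 0, 0, 0.153, 0, 0, 0], [1, 0, 0, 0.153, 0, 0, 0], [1, 0, 0, 0.153, 0, 0, 0]]

```text
time: 23.7
ee_pos: [0.4487, -0.2318, 0.045]
orientation: [-3.141, 0.002, 2.98]
force: [-0.6, 0.0, -1.6]
grip_width: 0.021
gripper_force: 35.0
```

Request:
jog_arm:
  motion:
    - [[1, 0, 0, 0.001, 0, 0, 0], [1, 0, 0, 0.002, 0, 0, 0], [1, 0, 0, 0.003, 0, 0, 0], [1, 0, 0, 0.004, 0, 0, 0], [1, 0, 0, 0.004, 0, 0, 0], [1, 0, 0, 0.004, 0, 0, 0]]

```text
time: 24.3
ee_pos: [0.4476, -0.2319, 0.0395]
orientation: [3.142, -0.0, 2.979]
force: [-0.1, -0.9, -0.4]
grip_width: 0.0215
gripper_force: 35.0
```

Request:
jog_arm:
  motion:
    - [[1, 0, 0, 0.0005, 0, 0, 0], [1, 0, 0, 0.001, 0, 0, 0], [1, 0, 0, 0.0015, 0, 0, 0], [1, 0, 0, 0.0015, 0, 0, 0]]

```text
time: 24.7
ee_pos: [0.4476, -0.2318, 0.0379]
orientation: [3.142, -0.0, 2.98]
force: [-0.9, 0.2, -0.7]
grip_width: 0.0215
gripper_force: 35.0
```

Request:
jog_arm:
  motion:
    - [[1, 0, 0, 0.0005, 0, 0, 0], [1, 0, 0, 0.001, 0, 0, 0], [1, 0, 0, 0.0013, 0, 0, 0], [1, 0, 0, 0.0013, 0, 0, 0]]

```text
time: 25.1
ee_pos: [0.4477, -0.2319, 0.0369]
orientation: [-3.141, 0.0, 2.979]
force: [-0.5, -0.5, -0.8]
grip_width: 0.0215
gripper_force: 35.0
```

Request:
jog_arm:
  motion:
    - [[1, 0, 0, 0.0005, 0, 0, 0], [1, 0, 0, 0.001, 0, 0, 0], [1, 0, 0, 0.001, 0, 0, 0], [1, 0, 0, 0.001, 0, 0, 0]]

```text
time: 25.5
ee_pos: [0.4478, -0.2319, 0.0368]
orientation: [-3.141, 0.0, 2.98]
force: [-2.9, 0.6, 5.4]
grip_width: 0.0218
gripper_force: 35.0
```

Block is on the bench; release.

Request:
jog_arm:
  motion:
    - [[0.5, 0, 0, -0.0008, 0, 0, 0], [0.2, 0, 0, -0.0008, 0, 0, 0], [0, 0, 0, -0.0008, 0, 0, 0], [-0.3, 0, 0, -0.0008, 0, 0, 0], [-0.3, 0, 0, -0.0008, 0, 0, 0], [-0.3, 0, 0, -0.0008, 0, 0, 0]]

```text
time: 26.1
ee_pos: [0.4477, -0.2318, 0.0365]
orientation: [-3.142, -0.0, 2.98]
force: [-0.4, -0.1, -0.5]
grip_width: 0.0593
gripper_force: 0.0
```

Request:
jog_arm:
  motion:
    - [[-0.3, 0, 0, -0.02, 0, 0, 0], [-0.3, 0, 0, -0.06, 0, 0, 0], [-0.3, 0, 0, -0.1, 0, 0, 0], [-0.3, 0, 0, -0.15, 0, 0, 0], [-0.3, 0.04, 0, -0.2, 0, 0, 0], [-0.3, 0.08, 0, -0.21, 0, 0, 0], [-0.3, 0.1, 0, -0.21, 0, 0, 0], [-0.3, 0.1, 0, -0.21, 0, 0, 0]]

```text
time: 26.9
ee_pos: [0.3478, -0.2158, 0.2487]
orientation: [-3.139, 0.004, 2.978]
force: [0.0, -0.3, -0.4]
grip_width: 0.0609
gripper_force: 0.0
```

Run:
```python
from h import *
s=get_state();print(s["time"],s["ee_pos"],s["grip_width"])
t=capture("top")[:,:,::-1];S=capture("scene")[:,:,::-1];w=capture("wrist")[:,:,::-1]
o=np.zeros((600,800,3),np.uint8)
o[:300,:400]=cv2.resize(t[80:200,280:440],(400,300),interpolation=cv2.INTER_CUBIC)
o[:300,400:]=cv2.resize(S[130:280,145:345],(400,300),interpolation=cv2.INTER_CUBIC)
o[300:,:480]=cv2.resize(w,(480,300));o[300:,480:]=cv2.resize(t[130:260,340:480],(320,300),interpolation=cv2.INTER_CUBIC)
cv2.imwrite("pics/fin.png",o)
```

```text
26.9 [ 0.34781772 -0.2157974   0.24865658] 0.0609056962528506
```

View pics/fin.png

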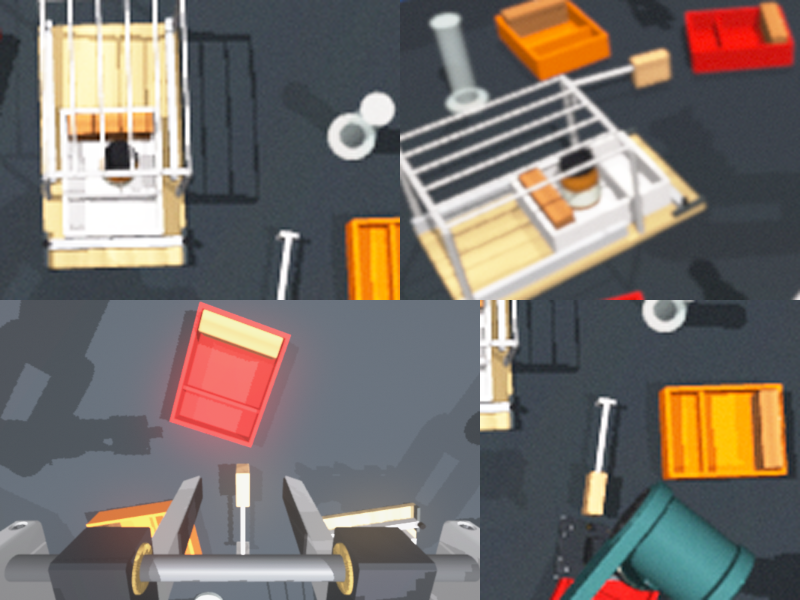

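The final views show the tray against the bar (top crop rows ~235–248), the jar standing at (118,155), and the hook lying flat at its starting place with the gripper clear.

Run:
```python
from h import *
t=capture("top")[:,:,::-1].copy();g=cv2.cvtColor(t,cv2.COLOR_BGR2GRAY).astype(float)
def fit(cols,r0,r1):
    p=[(c,np.average(np.arange(r0,r1),weights=np.clip(252-g[r0:r1,c],0,None)+1e-3)) for c in cols];return np.polyfit(*zip(*p),1,full=False),p
k,p=fit(range(309,344,3),173,177);print("seam slope deg",np.degrees(np.arctan(k[0])),[(a,round(b,2)) for a,b in p])
s=np.array([[c,178+np.argmax(g[178:184,c]<0) ] for c in range(309,344)])
h=cv2.cvtColor(t,cv2.COLOR_BGR2HSV)[:,:,1].astype(float)
q=[(c,np.interp(45,h[176:181,c],np.arange(176,181))) for c in range(309,344,3)]
print("bar front edge deg",np.degrees(np.arctan(np.polyfit(*zip(*q),1)[0])),[round(b,2) for a,b in q])
T=cam("top");a=proj(T,(.575,.06,.025));b=proj(T,(.575,-.1,.025));print("y-axis deg",np.degrees(np.arctan2(b[1]-a[1],b[0]-a[0])))
```

```text
seam slope deg -1.0580652252537956 [(309, np.float64(174.75)), (312, np.float64(174.6)), (315, np.float64(174.36)), (318, np.float64(174.46)), (321, np.float64(174.34)), (324, np.float64(174.61)), (327, np.float64(174.21)), (330, np.float64(174.2)), (333, np.float64(174.15)), (336, np.float64(174.12)), (339, np.float64(174.09)), (342, np.float64(174.1))]
bar front edge deg -1.342194513742437 [np.float64(179.38), np.float64(179.25), np.float64(178.85), np.float64(178.52), np.float64(178.51), np.float64(178.53), np.float64(178.46), np.float64(178.48), np.float64(178.52), np.float64(178.49), np.float64(178.49), np.float64(178.41)]
y-axis deg -1.100116514162994
```

Seam and bar are parallel to within 0.3°, so the tray is square and home.

```bash
python3 -c "
from station import *
print(hand_in())"
```

```text
the job is handed in; nothing more can be done
None
```

The job is handed in: the tray is pulled square against the stop bar with about 11 N of pull, the specimen jar is still standing, and the hook is back flat where it lay, about 27 s in.

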